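Press the terrine with the T-handle from the rack

ROBOT

A 7-joint arm with a two-finger parallel gripper is mounted at the origin on a cart in front of the work surface, level with it; the furniture and walls round the work are solid. World frame = base frame: x ahead of the robot, y to its left, z up, the work surface at z = 0. Lengths are in m, angles in rad, forces in N, time in s.
With the tool pointing down it reaches from about 0.425 to 0.925 m from the base axis. Payload 6.8 kg.
Tool frame: the origin (TCP) lies at the very end of the fingers, on their centre line; the grasp point (between the pads) lies 19 mm behind it; z points along the fingers, y is the direction in which the jaws open and shut (so a half turn about z gives the same grasp; the last joint's range is limited). The gripper opens to 88 mm and grips with 3 to 60 N. Pads are 20 mm wide; open, the fingers measure 115 mm over their backs; the gripper's body (75 mm by 178 mm) begins 61 mm behind the grasp point.
Start: joints at [-1.423, 0.477, 0.022, 1.555, -0.011, 1.109, -0.083], TCP at [0.171, 0.653, 0.223] pointing down, gripper open.
Joint ranges: [-2.96, 2.96], [-0.34, 2.1], [-1.41, 1.46], [0.24, 2.44], [-1.37, 4.51], [0.17, 1.92], [-2.96, 2.96]. Speed limits (rad/s): [2.39, 2.39, 3.14, 3.14, 3.14, 3.14, 3.14].

INTERFACE

Orientations are given as a unit quaternion [x, y, z, w].
In Python, from station import arm gives the robot as it stands.
- The arm moves only by the shell command python3 -m inch 'ROWS' [OPENING] [FORCE]. ROWS is JSON, one flat list of numbers, 6 for each row, row after row: the shift along the tool's x, y, z in cm, then the turn, a rotation vector about the tool's x, y, z in rad. In form: [dx, dy, dz, ax, ay, az, dx, dy, dz, ax, ay, az, ...]. A call has 1 to 20 rows; each row shifts and turns the pose as measured when the row begins, along the tool's axes as they then stand; what a row does not reach is not made up. A row lasts 1/12 s, in which the tool goes at most 41.7 mm and 7.16 degrees, less where a joint would pass 70% of its speed; a pose out of reach is approached as far as the arm can. A call with a gripper value outside its range is refused whole. OPENING is the opening, from 0 (shut) to 1 (fully open), set as the call begins (- or left out, the last holds). The fingers move at their own pace and stop on an object; FORCE is the grip in N (left out, the last holds). Time passes only in rows, so rows that do not move let the fingers close. It gives the time, the measured TCP pose, the force and the opening at its end, in the units of the state.
- arm.sense(): the state, without advancing time (a new reading comes with each control period).
- arm.grab_frame(name): name is "scene" or "top" or "wrist"; returns a dict with "pixels" (384x512x3 uint8, blue, green, red), "range_z" (384x512 float32, m along the optical axis (not along the pixel's ray), 0 where there is no reading), "fx", "fy", "cx", "cy" (pixels), "cam_to_world" (4x4, takes a point from camera to world coordinates). Camera axes: x right, y down, z forward; pixel columns grow to the right and rows downward; lengths in m; the calibration is good to about 2 mm. A picture is of the moment at which its call begins.
- arm.finish_job(): hands the job in, once; it reports no verdict.
Trained networks look in a picture, given as the dict that the camera call returned (one of the last four; its "shot" number tells which), for a name from the list of things; names that differ only in an ending like _2 or _b are one class to them, and where a whole thing is asked for, a point or a joint stands for the part that bears it (a point fixed in the world has none). Each returns a list of dicts, best first, with "confidence" (0 to 1); they miss things now and then, are a little off and sometimes report something else, mostly with a low value. They report only what shows in the picture. A call takes as long as a camera call.
- arm.masks_of(picture, name): "region" (384x512 bool, what is visible of it) and "centre" ([column, row] in pixels, amid what is visible of it).
The state is a dict: "time_s": time; "q": joint angles; "qvel": joint speeds; "joint_torque": joint torques, N m; "position": TCP position; "orientation": TCP orientation; "force": force on the tool from outside, world axes, zero at the start; "wrist_torque": the same for the moment, N m; "finger_gap": opening from 0.0 (shut) to 1.0 (fully open).
Only numpy, scipy, OpenCV 4.12 (cv2) and the standard library are available. Lean on these libraries where they do the work, as an engineer would, in place of code of your own. Each camera call takes 0.05 s, during which the arm holds its last target. There are 200 camera calls.

TASK

Press the terrine: lift the T-handle up and off the bracket where it hangs, fit its square socket fully down over the square top end of the press's screw, and then wind it clockwise (seen from above), a bit more than one full turn, until the plate is right down and the screw stops. Leave the handle sitting straight on the screw, and leave the meat mallet hanging and the other things on the table where they are.

Things in the scene. Friction and masses are not known exactly. Their poses are not given: they have to be found in the camera images.
- t_handle: T-shaped steel handle hanging upright on the rack. Origin: middle of the socket's lower rim; z up, y along the crossbar. Block 30x30 mm, z 0 to 62, with a square hole open below, 17x17 mm (sides along x and y), 42 mm deep. Crossbar 12 mm thick at z = 52, y -68 to +68, an 18 mm black ball at each end. On top a round grip, diameter 28 mm, z 62 to 90. About 0.35 kg.
- rack: Fixed steel rack, base 120x280 mm; rail along its y at x = +45, 200 mm high. Two forks at y = +75 and -75 point to -x: each two 8 mm prongs 48 mm apart, top side 204 mm high, tips turned up 16 mm at x = -47. The handle's crossbar (or the mallet's head) lies across the prongs near x = -9, the rest hangs between them. Nothing of it is higher than 222 mm. Origin: under the base's centre.
- hanger_left (a point): Middle between the prongs of the bracket at the rack's +y side, at the height of their top side, where a hung thing rests; axes as the rack's.
- hanger_right (a point): The same for the bracket at the rack's -y side. Which of the two brackets holds the handle varies.
- mallet: Meat mallet hanging on the other bracket: square aluminium head 46x78x46 mm (with teeth 86 mm long, along its y) lying on the prongs, handle hanging down, lower end 138 mm under the origin. Origin: centre of the head.
- press: Fixed steel terrine press: base 225x196 mm, two posts at y = +-82 mm, crossbeam 42 mm wide along y, top at 146 mm (nuts on it to 158 mm). A pan with the terrine stands in it under the pressure plate. Origin: centre of the base's underside; the screw's axis is the origin's z axis.
- square_end (a point): Centre of the top face of the screw's square end; moves and turns with the screw. Square 14x14 mm, sides along this point's x and y, 36 mm tall (top 6 mm stepped narrower as a lead-in), on a round shoulder 38 mm wide on which the seated socket rests: then the handle's origin lies 36 mm below this point.
- press_screw (a joint): Turn of the screw, rad; grows clockwise seen from above, and lowers plate and screw by 2.5 mm per rad. Starts between 0 and 0.7; the screw stops at 7.2, plate right down. Turns stiffly, 0.1 N m.
- ramekin: White sauce cup, 70 mm wide, 42 mm high, a bystander; origin under its centre.
- shaker: Steel shaker, 52 mm wide, 88 mm high, a bystander; origin under its centre.
- ring_mould: Steel ring mould, 64 mm wide, 50 mm high, a bystander; origin under its centre.

How it is judged:
By the outcome, as a careful person would: the job done as asked, in the order asked, and still so for the second after the job is handed in, with the robot touching nothing.
It also fails if it takes over 72 s, if anything falls off the work surface, if the arm or the gripper's body presses on something with over 40 N, if the wrist force passes 120 N, or if a joint passes its speed limit or range.

## Working session

There is one attempt and no reset: what is moved stays moved. The work goes in short steps, Python scripts to look and compute and a shell command to move; the robot and the scene stay as the last step left them, time stands still between calls to the robot, and variables do not carry over. Pictures are saved under pics/ and viewed, about 8 in all and at most 12, crops included, and the job is handed in when it is done.

```bash
ls; mkdir -p pics; cat > h.py <<'E'
import numpy as np, cv2, json
from station import arm
from scipy.spatial.transform import Rotation as R
def cloud(f):
    z=f["range_z"]; v,u=np.mgrid[:384,:512]
    p=np.stack([(u-f["cx"])/f["fx"]*z,(v-f["cy"])/f["fy"]*z,z],-1)
    T=np.array(f["cam_to_world"]); return p@T[:3,:3].T+T[:3,3]
def proj(f,P):
    T=np.linalg.inv(f["cam_to_world"]); c=np.asarray(P)@T[:3,:3].T+T[:3,3]
    return np.stack([c[...,0]/c[...,2]*f["fx"]+f["cx"],c[...,1]/c[...,2]*f["fy"]+f["cy"]],-1)
E
python3 - <<'E'
from h import *
s=arm.sense(); print(s)
ims=[]
for n in("scene","top"):
    f=arm.grab_frame(n); ims.append(f["pixels"]); P=cloud(f)
    print(n,np.round(f["cam_to_world"],3).tolist())
    for o in("t_handle","rack","mallet","press","square_end","ramekin","shaker","ring_mould"):
        for d in arm.masks_of(f,o)[:2]:
            m=d["region"]&(f["range_z"]>0); q=P[m]
            if len(q): print(o,round(d["confidence"],2),np.round(d["centre"]),m.sum(),np.round(np.median(q,0),3),np.round(np.percentile(q,2,0),3),np.round(np.percentile(q,98,0),3))
    np.savez("f_"+n,P=P,px=f["pixels"])
cv2.imwrite("pics/a.png",cv2.resize(np.vstack(ims),(450*1,600)) if 0 else np.hstack(ims)[:,:][:,::1] if 0 else cv2.resize(np.hstack(ims),(800,300)))
cv2.imwrite("pics/scene.png",ims[0]);cv2.imwrite("pics/top.png",ims[1])
E
```

```text
pics
{'time_s': 0.0, 'q': array([-1.42311803,  0.47778323,  0.02232102,  1.55647052, -0.01149497,
        1.10929191, -0.08312207]), 'qvel': array([-1.04264558e-03,  9.41892600e-04,  1.36179628e-03,  1.49751645e-03,
       -1.59578716e-03,  3.16538842e-04,  4.31741111e-05]), 'joint_torque': array([-7.39865409e-04, -5.82856929e+01,  1.53440114e+00, -2.72608852e+01,
       -5.44056098e-02,  1.68583717e-02,  1.43146794e-04]), 'position': array([0.17062461, 0.65244262, 0.22168463]), 'orientation': array([ 1.27531734e-01,  9.91834071e-01, -9.11124813e-04, -5.09242428e-05]), 'force': array([0.25835093, 0.53346323, 0.17129419]), 'wrist_torque': array([0.02965308, 0.05677017, 0.02391756]), 'finger_gap': 0.9978725837276274}
scene [[0.852, -0.273, 0.447, 0.151], [-0.523, -0.474, 0.708, -0.481], [0.018, -0.837, -0.547, 0.668], [0.0, 0.0, 0.0, 1.0]]
t_handle 0.96 [202. 140.] 462 [0.527 0.383 0.213] [0.515 0.324 0.002] [0.687 0.685 0.248]
rack 0.75 [218. 213.] 3039 [0.551 0.288 0.009] [0.487 0.185 0.005] [0.6   0.447 0.21 ]
rack 0.28 [228. 163.] 1043 [0.529 0.235 0.229] [0.513 0.2   0.099] [0.556
[... 990 characters left out ...]
0.431 0.128 0.008] [0.402 0.098 0.001] [0.463 0.161 0.044]
rack 0.97 [197. 204.] 5179 [0.561 0.339 0.009] [0.485 0.186 0.   ] [0.603 0.454 0.213]
mallet 0.8 [229. 207.] 1124 [0.535 0.246 0.25 ] [0.513 0.204 0.216] [0.557 0.29  0.252]
press 0.57 [350. 231.] 7765 [ 0.496 -0.03   0.071] [ 0.393 -0.138  0.01 ] [0.607 0.052 0.182]
square_end 0.51 [368. 228.] 243 [ 0.499 -0.039  0.182] [ 0.483 -0.057  0.178] [ 0.515 -0.026  0.218]
ramekin 0.85 [283. 256.] 675 [0.429 0.128 0.008] [0.399 0.099 0.001] [0.46  0.161 0.044]
shaker 0.76 [322. 133.] 551 [0.729 0.033 0.081] [ 0.713  0.006 -0.001] [0.759 0.052 0.089]
ring_mould 0.64 [290. 173.] 125 [0.639 0.112 0.029] [0.587 0.087 0.   ] [0.647 0.148 0.051]
```

View pics/scene.png

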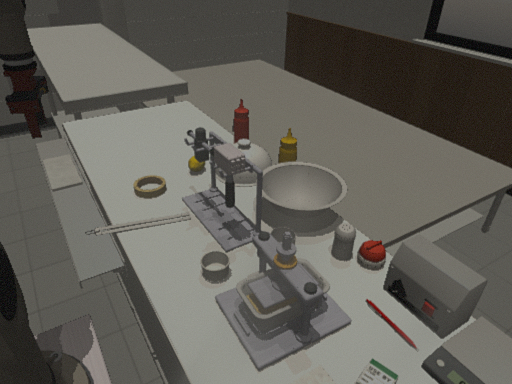

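```bash
python3 - <<'E'
from h import *
d=np.load("f_top.npz");P=d["P"]
big=cv2.resize(d["px"][100:300,110:430],(800,500));cv2.imwrite("pics/top2.png",big)
for n in("top","scene"):
    P=np.load(f"f_{n}.npz")["P"].reshape(-1,3);x,y,z=P.T
    def st(l,m):
        q=P[m]
        if len(q)<4: return print(n,l,len(q))
        c,(w,h),a=cv2.minAreaRect((q[:,:2]*1000).astype(np.float32)); print(n,l,len(q),np.round(np.median(q,0),4),'rect',np.round(c,1),round(w,1),round(h,1),round(a,1))
    H=(x>.45)&(x<.62)&(y>.3)&(y<.5)
    st("grip top",H&(z>.243)); st("bar",H&(z>.211)&(z<.225)); st("gripall",H&(z>.225))
    S=(abs(x-.497)<.04)&(abs(y+.045)<.04)
    st("sq top",S&(z>.213)); st("sq",S&(z>.19));st("shoulder",S&(z>.17)&(z<.19))
    st("beam",(abs(x-.497)<.1)&(abs(y+.045)<.1)&(z>.14)&(z<.15))
    print(np.histogram(z[S],bins=np.arange(.13,.23,.004)))
E
```

```text
top grip top 340 [0.5433 0.3084 0.8508] rect [532.7 354.6] 25.2 110.3 2.7
top bar 510 [0.5301 0.3848 0.2155] rect [530.7 397.2] 112.7 114.1 46.1
top gripall 373 [0.5412 0.383  0.2498] rect [531.9 354.6] 26.7 110.3 2.7
top sq top 35 [ 0.5001 -0.0432  0.2165] rect [501.1 -43. ] 12.2 12.5 63.7
top sq 75 [ 0.5002 -0.0407  0.2123] rect [500.6 -43.2] 14.9 13.5 73.2
top shoulder 198 [ 0.4989 -0.0388  0.1814] rect [500.4 -43.6] 36.5 36.2 71.7
top beam 1205 [ 0.5002 -0.0221  0.1457] rect [500.  -43.3] 195.0 43.3 87.6
(array([  0,   2,  13, 191, 154,  89,  31,   0,   0,   0,   3,   1, 127,
        59,   8,   4,   5,   6,   5,   5,  22,  21,   7,   0]), array([0.13 , 0.134, 0.138, 0.142, 0.146, 0.15 , 0.154, 0.158, 0.162,
       0.166, 0.17 , 0.174, 0.178, 0.182, 0.186, 0.19 , 0.194, 0.198,
       0.202, 0.206, 0.21 , 0.214, 0.218, 0.222, 0.226]))
scene grip top 41 [0.5286 0.3905 0.2471] rect [529.  394.2] 22.0 21.6 11.2
scene bar 194 [0.5269 0.3829 0.2152] rect [530.8 396.3] 107.1 111.9 42.3
scene gripall 111 [0.527  0.3866 0.2394] rect [528.4 391. ] 21.9 27.1 56.3
scene sq top 26 [ 0.4998 -0.0457  0.2161] rect [500.8 -44.6] 8.8 10.1 75.8
scene sq 124 [ 0.4977 -0.0491  0.206 ] rect [500.2 -45.9] 14.2 14.1 71.5
scene shoulder 219 [ 0.4948 -0.0515  0.181 ] rect [499.1 -46.4] 34.9 36.2 51.5
scene beam 1086 [ 0.4926 -0.0773  0.1454] rect [501.4 -45.8] 195.9 46.3 86.9
(array([ 29,  33,  49, 178, 117, 165,  60,   9,   2,   0,   4,  31, 134,
        36,  14,  15,  17,  15,  14,  21,  20,  21,   1,   0]), array([0.13 , 0.134, 0.138, 0.142, 0.146, 0.15 , 0.154, 0.158, 0.162,
       0.166, 0.17 , 0.174, 0.178, 0.182, 0.186, 0.19 , 0.194, 0.198,
       0.202, 0.206, 0.21 , 0.214, 0.218, 0.222, 0.226]))
```

View pics/top2.png

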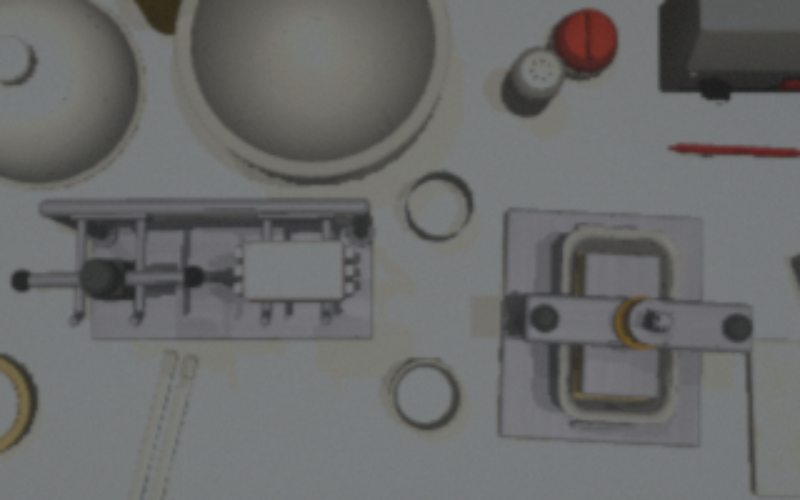

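The handle hangs at about (0.530, 0.394) on the left bracket (scene px 202,140). The mallet hangs beside it at (229,162), and the square end is at about (0.500, -0.044), top z 0.216 (288,246). I'll rise and head toward the handle.

```bash
python3 -m inch '[0,0,-4,0,0,0, 0,0,-4,0,0,0, 0,0,-2,0,0,0.12, -3.7,-1.45,0,0,0,0, -3.7,-1.45,0,0,0,0, -3.7,-1.45,0,0,0,0]'; python3 -c "
from h import *
s=arm.sense();print(s['q'],R.from_quat(s['orientation']).as_matrix().round(3))"
```

```text
time_s: 1.4
position: [0.249, 0.5757, 0.3251]
orientation: [0.182, 0.983, -0.001, -0.003]
force: [0.9, 0.1, 0.5]
finger_gap: 0.996
[-1.31978255  0.32488753  0.07995425  1.54904989 -0.03190336  1.27075938
 -0.02881232] [[-0.934  0.357 -0.005]
 [ 0.357  0.934 -0.   ]
 [ 0.005 -0.002 -1.   ]]
```

```bash
python3 -m inch '[-3.6,-0.77,0,0,0,0,-3.6,-0.77,0,0,0,0,-3.6,-0.77,0,0,0,0,-3.6,-0.77,0,0,0,0,-3.6,-0.77,0,0,0,0,-3.6,-0.77,0,0,0,0,-3.6,-0.77,0,0,0,0,-3.6,-0.77,0,0,0,0,-3.6,-0.77,0,0,0,0,0,0,0,0,0,0.12,0,0,0,0,0,0.12,0,0,0,0,0,0.12,0,0,0,0,0,0.12,0,0,0,0,0,0.12,0,0,0,0,0,0.12,0,0,0,0,0,0.12,0,0,0,0,0,0.12,0,0,0,0,0,0.12,0,0,0,0,0,0.12]' 0.6; cat >> h.py <<'E'
def show():
    s=arm.sense();M=R.from_quat(s['orientation']).as_matrix()
    print("t",round(s['time_s'],2),"q",s['q'].round(2),"pos",s['position'].round(4),"jawheading",np.degrees(np.arctan2(M[1,1],M[0,1])).round(2),"z",M[:,2].round(4),"F",s['force'].round(1),"gap",round(s['finger_gap'],3))
    return s,M
E
python3 - <<'E'
from h import *
s,M=show()
f=arm.grab_frame("wrist");P=cloud(f);np.savez("f_w",P=P);cv2.imwrite("pics/w1.png",f["pixels"])
for d in arm.masks_of(f,"t_handle")[:1]:
    m=d["region"]; q=P[m]; print(d["confidence"],d["centre"],q.min(0),q.max(0))
    c=(q[:,2]>.205)&(q[:,2]<.225); a=(q[c][:,:2]*1000).astype(np.float32); print(cv2.minAreaRect(a)); 
    g=q[q[:,2]>.24]; print("grip",len(g),np.median(g,0),cv2.minEnclosingCircle((g[:,:2]*1000).astype(np.float32)))
E
```

```text
time_s: 2.98
position: [0.5495, 0.3713, 0.3272]
orientation: [0.722, 0.692, 0.001, 0.0]
force: [0.4, -0.4, -0.1]
finger_gap: 0.598
t 2.98 q [-1.02  0.41  0.47  1.48 -0.19  1.3  -0.57] pos [0.5495 0.3713 0.3272] jawheading -2.37 z [ 0.0016  0.0013 -1.    ] F [ 0.4 -0.4 -0.1] gap 0.598
0.58 [230.5, 159.5] [ 0.48445342  0.24253613 -0.00116032] [0.55115542 0.48888708 0.48904694]
((531.5111083984375, 396.6408996582031), (29.997255325317383, 151.24081420898438), 4.05816650390625)
grip 1067 [0.53186486 0.39733629 0.24701164] ((538.9476318359375, 410.323486328125), 29.460927963256836)
```

View pics/w1.png

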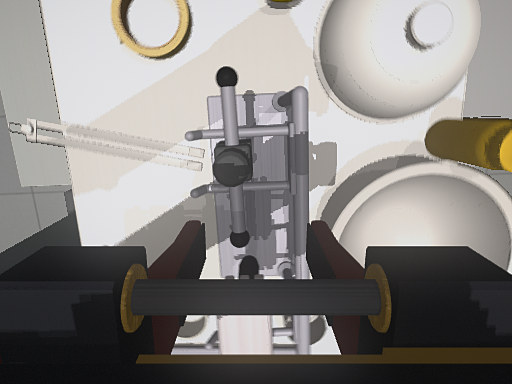

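The wrist view shows the handle's bar with balls at (227,77) and (240,238) and its grip at (232,162). I'll fit its axis.

```bash
python3 - <<'E'
from h import *
P=np.load("f_w.npz")["P"]
def med(u,v,r=4):
    q=P[v-r:v+r+1,u-r:u+r+1].reshape(-1,3);return np.median(q[q[:,2]>.19],0)
a,b=med(227,77),med(240,238);print(a,b,(a+b)/2,np.degrees(np.arctan2(-(a-b)[0],(a-b)[1])))
g=P[130:195,205:260].reshape(-1,3);g=g[(g[:,2]>.244)&(g[:,2]<.256)];print(len(g),g[:,2].mean(),cv2.minAreaRect((g[:,:2]*1000).astype(np.float32)))
E
```

```text
[0.5308683  0.46387416 0.21769301] [0.5341955  0.33058812 0.21733131] [0.5325319  0.39723114 0.21751216] 1.4299679244588919
967 0.2468548107926206 ((531.5913696289062, 396.39111328125), (26.37576675415039, 26.056854248046875), 85.99024200439453)
```

```bash
python3 -m inch '[0,0,0,0,0,-0.066,2.56,-1.69,0,0,0,0,0,0,0,0,0,0,0,0,3,0,0,0,0,0,3,0,0,0,0,0,0,0,0,0]'; python3 -c "
from h import *
show()"
```

```text
time_s: 3.58
position: [0.5317, 0.3994, 0.2678]
orientation: [0.685, 0.728, 0.004, 0.0]
force: [-1.4, -1.2, -1.5]
finger_gap: 0.599
t 3.58 q [-1.04  0.44  0.43  1.56 -0.2   1.18 -0.51] pos [0.5317 0.3994 0.2678] jawheading 3.47 z [ 0.0052  0.0053 -1.    ] F [-1.4 -1.2 -1.5] gap 0.599
```

```bash
python3 -m inch '[-0.28,0.03,2,0,0,0.036,0,0,2,0,0,0,0,0,2,0,0,0,0,0,1.7,0,0,0,0,0,0,0,0,0]'; python3 -c "
from h import *
show()"
```

```text
time_s: 4.0
position: [0.5336, 0.3994, 0.1935]
orientation: [0.693, 0.721, 0.006, -0.001]
force: [-0.6, 1.3, -0.1]
finger_gap: 0.597
t 4.0 q [-1.02  0.51  0.41  1.64 -0.23  1.03 -0.5 ] pos [0.5336 0.3994 0.1935] jawheading 2.29 z [ 0.007   0.0094 -0.9999] F [-0.6  1.3 -0.1] gap 0.597
```

```bash
python3 -m inch '[-0.29,-0.15,0.2,0.0074,-0.009,0.015,0,0,0,0,0,0]'; python3 -c "
from h import *
show()"; python3 -m inch '[0,0,0,0,0,0,0,0,0,0,0,0,0,0,0,0,0,0,0,0,0,0,0,0,0,0,0,0,0,0]' 0.1 40;python3 -c "
from h import *
show()"
```

```text
time_s: 4.17
position: [0.5327, 0.3967, 0.1936]
orientation: [0.698, 0.717, 0.0, -0.0]
force: [0.1, 0.6, 0.4]
finger_gap: 0.598
t 4.17 q [-1.03  0.51  0.42  1.63 -0.23  1.05 -0.51] pos [0.5327 0.3967 0.1936] jawheading 1.54 z [-2.e-04  3.e-04 -1.e+00] F [0.1 0.6 0.4] gap 0.598
time_s: 4.58
position: [0.5345, 0.3981, 0.1988]
orientation: [0.697, 0.717, 0.003, -0.0]
force: [-0.3, -0.4, -2.0]
finger_gap: 0.341
t 4.58 q [-1.03  0.51  0.42  1.63 -0.23  1.05 -0.51] pos [0.5345 0.3981 0.1988] jawheading 1.65 z [ 0.004   0.0048 -1.    ] F [-0.3 -0.4 -2. ] gap 0.341
```

```bash
python3 -m inch '[0,0,0,0,0,0,0,0,0.5,0,0,0,-0.15,-0.1,0.7,0.004,-0.005,0,0,0,0,0,0,0]' 0.5; python3 -m inch '[0,0,0.1,0,0,0,0,0,0.1,0,0,0]' 0.1 40; python3 -m inch '[0,0,0.1,0,0,0,0,0,0,0,0,0]'; python3 -c "
from h import *
show()"
```

```text
time_s: 4.92
position: [0.534, 0.3968, 0.1866]
orientation: [0.697, 0.717, 0.001, 0.0]
force: [-0.2, -0.3, -0.4]
finger_gap: 0.499
time_s: 5.08
position: [0.534, 0.3967, 0.1839]
orientation: [0.697, 0.717, 0.0, 0.0]
force: [0.3, 0.6, -0.4]
finger_gap: 0.383
time_s: 5.25
position: [0.5339, 0.3967, 0.1833]
orientation: [0.697, 0.717, 0.0, 0.0]
force: [-1.7, -0.0, 2.6]
finger_gap: 0.341
t 5.25 q [-1.02  0.52  0.41  1.64 -0.24  1.03 -0.51] pos [0.5339 0.3967 0.1833] jawheading 1.66 z [ 6.e-04 -1.e-04 -1.e+00] F [-1.7 -0.   2.6] gap 0.341
```

```bash
python3 -m inch '[0,0,-1,0,0,0,0,0,-2,0,0,0,0,0,-2.5,0,0,0,0,0,-2.5,0,0,0,0,0,-2.5,0,0,0,0,0,-2.5,0,0,0,0,0,-0.5,0,0,0]'; python3 - <<'E'
from h import *
show()
f=arm.grab_frame("scene");cv2.imwrite("pics/s2.png",f["pixels"][80:280,130:330].repeat(2,0).repeat(2,1))
E
```

```text
time_s: 5.83
position: [0.5308, 0.3944, 0.3203]
orientation: [0.697, 0.717, -0.006, 0.0]
force: [1.3, 0.6, -1.8]
finger_gap: 0.34
t 5.83 q [-1.05  0.42  0.45  1.48 -0.18  1.3  -0.55] pos [0.5308 0.3944 0.3203] jawheading 1.62 z [-0.0083 -0.0093 -0.9999] F [ 1.3  0.6 -1.8] gap 0.34
```

View pics/s2.png

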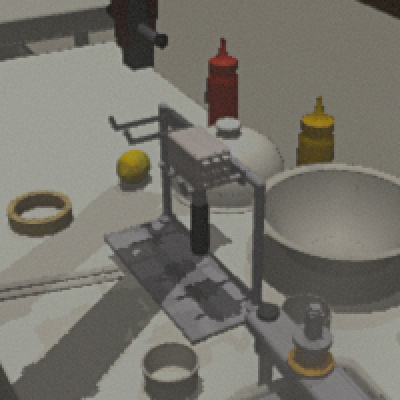

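```bash
python3 -m inch '[-2,-0.3,0,-0.0086,0.0091,0,-3.7,-0.4,0,0,0,0,-3.7,-0.4,0,0,0,0,-3.7,-0.4,0,0,0,0,-3.7,-0.4,0,0,0,0,-3.7,-0.4,0,0,0,0,-3.7,-0.4,0,0,0,0,-3.7,-0.4,0,0,0,0,-3.7,-0.4,0,0,0,0,-3.7,-0.4,0,0,0,0,-3.7,-0.4,0,0,0,0,-3,-0.4,0,0,0,0,-2,-0.4,0,0,0,0]'; python3 -c "
from h import *
show()"; python3 -m inch '[0,0,0,0,0,-0.1,0,0,0,0,0,-0.12,0,0,0,0,0,-0.12,0,0,0,0,0,-0.12,0,0,0,0,0,-0.12,0,0,0,0,0,-0.12,0,0,0,0,0,-0.12,0,0,0,0,0,-0.12,0,0,0,0,0,-0.12,0,0,0,0,0,-0.1,0,0,0,0,0,0]'; python3 - <<'E'
from h import *
show()
for n in("wrist","scene","top"):
    f=arm.grab_frame(n);P=cloud(f);np.savez("f_"+n+"3",P=P,px=f["pixels"],T=f["cam_to_world"],k=[f[c] for c in("fx","fy","cx","cy")])
    cv2.imwrite("pics/%s3.png"%n,f["pixels"])
E
```

```text
time_s: 6.97
position: [0.4794, -0.0609, 0.2991]
orientation: [0.691, 0.722, -0.012, -0.006]
force: [-0.1, -0.2, -2.9]
finger_gap: 0.34
t 6.97 q [-0.64  0.1   0.69  1.92 -0.06  1.17  0.12] pos [ 0.4794 -0.0609  0.2991] jawheading 2.5 z [-0.0253 -0.0083 -0.9996] F [-0.1 -0.2 -2.9] gap 0.34
time_s: 7.88
position: [0.4648, -0.0698, 0.2824]
orientation: [0.164, 0.986, -0.01, -0.024]
force: [-0.1, 0.2, -2.8]
finger_gap: 0.337
t 7.88 q [-0.54  0.1   0.6   1.95 -0.05  1.16  1.32] pos [ 0.4648 -0.0698  0.2824] jawheading 71.18 z [-0.0509 -0.0119 -0.9986] F [-0.1  0.2 -2.8] gap 0.337
```

View pics/wrist3.png

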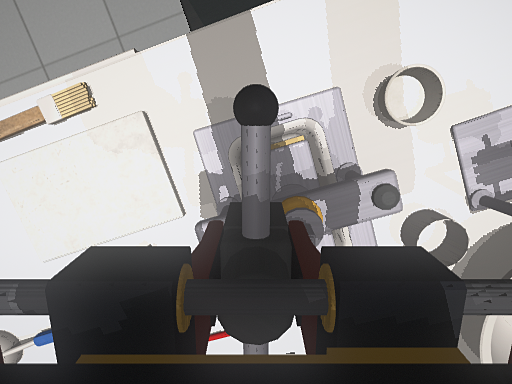

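```bash
python3 -m inch '[0,0,0,-0.0277,-0.0444,-0.023,-1.3,1.75,0.5,0,0,0,-1.3,1.75,0.5,0,0,0,0,0,0,0,0,0]'; python3 -c "
from h import *
show()"
```

```text
time_s: 8.37
position: [0.5009, -0.0445, 0.2724]
orientation: [0.162, 0.987, 0.001, 0.002]
force: [-0.4, 0.5, -3.5]
finger_gap: 0.34
t 8.37 q [-0.55  0.14  0.58  1.93 -0.09  1.09  1.31] pos [ 0.5009 -0.0445  0.2724] jawheading 71.36 z [ 0.0037  0.0023 -1.    ] F [-0.4  0.5 -3.5] gap 0.34
```

```bash
cat > m.py <<'E'
from h import *
from scipy.optimize import least_squares
s,M=show(); c=s["position"]+M[:,2]*.025
for n in("scene","top","wrist"):
    f=arm.grab_frame(n);P=cloud(f).reshape(-1,3);cv2.imwrite("pics/%s4.png"%n,f["pixels"]); T=np.array(f["cam_to_world"])
    o=[]
    for sg in(1,-1):
        e=c-M[:,2]*.052+sg*.068*M[:,0]
        q=P[np.linalg.norm(P-e,axis=1)<.0125]
        if len(q)<15: print(n,sg,len(q),proj(f,e).round(),"few");continue
        r=least_squares(lambda b:np.linalg.norm(q-b,axis=1)-.009,e,loss="soft_l1",f_scale=.002).x
        print(n,sg,len(q),"err mm",((r-e)*1e3).round(1)); o.append(r)
    if len(o)==2: m=(o[0]+o[1])/2; print("  centre",m.round(4),"heading",np.degrees(np.arctan2(*(o[0]-o[1])[1::-1])).round(1)-90)
    Q=P[(abs(P[:,0]-.5)<.02)&(abs(P[:,1]+.045)<.02)&(P[:,2]>.187)&(P[:,2]<.225)]
    if len(Q)>20: print("  sq",len(Q),cv2.minAreaRect((Q[:,:2]*1e3).astype(np.float32)),np.percentile(Q[:,2],95))
E
python3 m.py
```

```text
t 8.37 q [-0.55  0.14  0.58  1.93 -0.09  1.09  1.31] pos [ 0.5009 -0.0445  0.2724] jawheading 71.36 z [ 0.0037  0.0023 -1.    ] F [-0.4  0.5 -3.5] gap 0.34
scene 1 99 err mm [ 1.1 -0.3 -0.7]
scene -1 40 err mm [-0.5  0.5  0.2]
  centre [ 0.5011 -0.0444  0.2991] heading 71.5
  sq 134 ((500.6564636230469, -45.40882873535156), (15.237503051757812, 14.588461875915527), 73.98683166503906) 0.21695740592899776
top 1 101 err mm [-0.5 -1.   0.3]
top -1 90 err mm [-2.2 -0.7 -0.3]
  centre [ 0.4994 -0.0454  0.2993] heading 71.19999999999999
wrist 1 1953 err mm [-0.8 -2.4 -0.3]
wrist -1 0 [261. 394.] few
```

```bash
python3 -c "
import cv2
a=cv2.imread('pics/scene4.png')[170:290,220:360];b=cv2.imread('pics/top4.png')[150:270,300:440]
cv2.imwrite('pics/c4.png',cv2.resize(cv2.hconcat([a,b]),None,fx=2.8,fy=2.8,interpolation=cv2.INTER_CUBIC))"
```

```text
(no output)
```

View pics/c4.png

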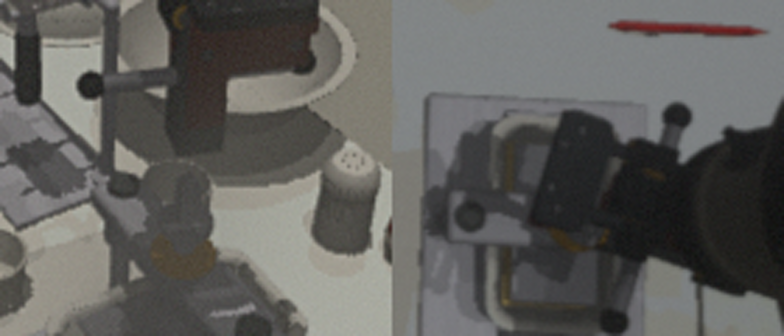

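```bash
python3 -m inch '[0,0,0.8,0.0034,0.0028,-0.02,0,0,0.8,0,0,0,0,0,0.7,0,0,0,0,0,0,0,0,0]'; python3 -c "
from h import *
show()"
```

```text
time_s: 8.85
position: [0.497, -0.0493, 0.2479]
orientation: [0.154, 0.988, -0.001, -0.001]
force: [0.4, -0.8, -3.6]
finger_gap: 0.339
t 8.85 q [-0.54  0.17  0.58  1.97 -0.11  1.04  1.35] pos [ 0.497  -0.0493  0.2479] jawheading 72.26 z [-2.e-03 -8.e-04 -1.e+00] F [ 0.4 -0.8 -3.6] gap 0.339
```

```bash
python3 -m inch '[-0.24,0.63,0,0,-0.002,0]'; python3 -m inch '[0,0,0,0,0,0]'; python3 -m inch '[0,0,0,0,0,0]'
```

```text
time_s: 8.93
position: [0.5002, -0.0454, 0.2473]
orientation: [0.156, 0.988, -0.001, -0.001]
force: [-0.6, -0.2, -2.9]
finger_gap: 0.339
time_s: 9.02
position: [0.5006, -0.0442, 0.247]
orientation: [0.155, 0.988, -0.001, -0.001]
force: [0.8, -0.0, -2.8]
finger_gap: 0.341
time_s: 9.1
position: [0.5007, -0.0441, 0.247]
orientation: [0.155, 0.988, -0.001, -0.001]
force: [-1.0, 0.0, -2.0]
finger_gap: 0.342
```

```bash
python3 -m inch '[-0.05,0.12,0.8,0,0,0]';python3 -m inch '[0,0,0,0,0,0]'; python3 -m inch '[0.03,0,0.7,0,0,0]'; python3 -c "
from h import *
show()"
```

```text
time_s: 9.18
position: [0.5027, -0.0431, 0.2401]
orientation: [0.155, 0.988, -0.0, 0.001]
force: [-0.9, 0.6, -2.6]
finger_gap: 0.337
time_s: 9.27
position: [0.5022, -0.0427, 0.2389]
orientation: [0.155, 0.988, -0.001, 0.0]
force: [-0.1, 0.4, -3.1]
finger_gap: 0.339
time_s: 9.35
position: [0.5041, -0.043, 0.2343]
orientation: [0.155, 0.988, -0.0, 0.002]
force: [-0.0, -4.1, 5.3]
finger_gap: 0.339
t 9.35 q [-0.54  0.19  0.58  1.97 -0.12  1.    1.36] pos [ 0.5041 -0.043   0.2343] jawheading 72.19 z [ 0.0045 -0.0011 -1.    ] F [-0.  -4.1  5.3] gap 0.339
```

```bash
python3 -m inch '[0.25,-0.2,0,0,0.0046,0]';python3 -m inch '[0,0,0,0,0,0]'; python3 -m inch '[0,0.05,0.5,0,0,0]';python3 -m inch '[0,0,0,0,0,0]'; python3 -c "
from h import *
show()"
```

```text
time_s: 9.43
position: [0.5013, -0.044, 0.2339]
orientation: [0.155, 0.988, 0.0, 0.0]
force: [-1.1, 0.4, -2.9]
finger_gap: 0.339
time_s: 9.52
position: [0.5012, -0.0445, 0.2339]
orientation: [0.155, 0.988, 0.0, 0.0]
force: [0.2, -0.1, -4.0]
finger_gap: 0.341
time_s: 9.6
position: [0.502, -0.0441, 0.2294]
orientation: [0.155, 0.988, 0.0, 0.001]
force: [0.6, 0.4, -2.8]
finger_gap: 0.342
time_s: 9.68
position: [0.5014, -0.0439, 0.2284]
orientation: [0.155, 0.988, 0.0, 0.0]
force: [0.0, -0.4, -2.4]
finger_gap: 0.338
t 9.68 q [-0.53  0.2   0.58  1.98 -0.13  0.99  1.36] pos [ 0.5014 -0.0439  0.2284] jawheading 72.17 z [ 6.e-04  4.e-04 -1.e+00] F [ 0.  -0.4 -2.4] gap 0.338
```

Origin is now at 0.203, 14 mm over the square with no contact force. I'll continue down to the shoulder (TCP about 0.206).

```bash
python3 -m inch '[0,0,0.6,0,0,0,0.05,-0.05,0.1,0,0.002,0,0,0,0.6,0,0,0,0.05,-0.05,0.1,0,0.002,0]'; python3 -m inch '[0,0,0.5,0,0,0,0.05,-0.05,0.1,0,0.002,0]'; python3 -m inch '[0,0,0.4,0,0,0,0,0,0,0,0,0]';  python3 -c "
from h import *
show()"
```

```text
time_s: 10.02
position: [0.5005, -0.0442, 0.2127]
orientation: [0.155, 0.988, 0.001, -0.001]
force: [0.9, -0.6, -2.7]
finger_gap: 0.336
time_s: 10.18
position: [0.5005, -0.0444, 0.2064]
orientation: [0.155, 0.988, 0.001, -0.002]
force: [-0.4, 1.6, 1.4]
finger_gap: 0.338
time_s: 10.35
position: [0.5021, -0.0449, 0.2069]
orientation: [0.155, 0.988, 0.002, -0.001]
force: [0.2, 0.5, -2.6]
finger_gap: 0.337
t 10.35 q [-0.52  0.23  0.57  2.   -0.16  0.95  1.39] pos [ 0.5021 -0.0449  0.2069] jawheading 72.16 z [-0.0014  0.0049 -1.    ] F [ 0.2  0.5 -2.6] gap 0.337
```

```bash
python3 -m inch '[0,0,0.1,0,0,0.1,0,0,0.05,0,0,0.12,0,0,0.05,0,0,0.12,0,0,0.05,0,0,0.12,0,0,0.05,0,0,0.12]';  python3 -c "
from h import *
s,M=show();print(s['wrist_torque'])"
```

```text
time_s: 10.77
position: [0.5021, -0.0455, 0.2054]
orientation: [0.44, 0.898, 0.003, -0.002]
force: [-0.5, -0.7, -0.8]
finger_gap: 0.343
t 10.77 q [-0.6   0.25  0.68  2.01 -0.2   0.95  0.84] pos [ 0.5021 -0.0455  0.2054] jawheading 37.74 z [-6.0e-04  6.9e-03 -1.0e+00] F [-0.5 -0.7 -0.8] gap 0.343
[-0.0510812   0.17929363  0.09399011]
```

```bash
python3 -m inch '[0,0,0.04,0.0037,-0.0058,0.12,0,0,0.04,0,0,0.12,0,0,0.04,0,0,0.12,0,0,0.04,0,0,0.12,0,0,0.04,0,0,0.12,0,0,0.04,0,0,0.12,0,0,0.04,0,0,0.12,0,0,0.04,0,0,0.12]';  python3 -c "
from h import *
s,M=show();print(s['wrist_torque'])"
```

```text
time_s: 11.43
position: [0.5017, -0.0455, 0.2029]
orientation: [0.817, 0.577, -0.0, -0.001]
force: [0.3, -0.5, -1.2]
finger_gap: 0.341
t 11.43 q [-0.77  0.3   0.9   2.02 -0.29  0.95 -0.07] pos [ 0.5017 -0.0455  0.2029] jawheading -19.53 z [-1.3e-03  9.0e-04 -1.0e+00] F [ 0.3 -0.5 -1.2] gap 0.341
[-0.13737018  0.1619912   0.11977745]
```

```bash
python3 -m inch '[0,0,0.04,0,0,0.12,0,0,0.04,0,0,0.12,0,0,0.04,0,0,0.12,0,0,0.04,0,0,0.12,0,0,0.04,0,0,0.12,0,0,0.04,0,0,0.12,0,0,0.04,0,0,0.12,0,0,0.04,0,0,0.12,0,0,0.04,0,0,0.12,0,0,0.04,0,0,0.12]';  python3 -c "
from h import *
s,M=show();print(s['wrist_torque'])"
```

```text
time_s: 12.27
position: [0.5013, -0.0451, 0.1998]
orientation: [1.0, -0.01, -0.001, -0.001]
force: [-0.5, -0.9, -2.5]
finger_gap: 0.341
t 12.27 q [-0.97  0.45  1.23  2.03 -0.51  1.01 -1.08] pos [ 0.5013 -0.0451  0.1998] jawheading -91.13 z [-0.0017  0.0026 -1.    ] F [-0.5 -0.9 -2.5] gap 0.341
[-0.25249899  0.27883011  0.11582497]
```

```bash
python3 -m inch '[0,0,0.04,0,0,0.12,0,0,0.04,0,0,0.12,0,0,0.03,0,0,0]'; python3 -m inch '[0,0,0,0,0,0,0,0,0,0,0,0,0,0,0,0,0,0]' 0.55; python3 -c "
from h import *
show()";  python3 -m inch '[0,0,-1.5,0,0,0,0,0,-2,0,0,0,0,0,-0.5,0,0,0,0,0,0,0,0,0]'; python3 -c "
from h import *
show()"
```

```text
time_s: 12.52
position: [0.5014, -0.045, 0.1989]
orientation: [0.991, -0.137, -0.001, -0.001]
force: [-1.5, 1.1, 4.7]
finger_gap: 0.338
time_s: 12.77
position: [0.502, -0.0449, 0.1991]
orientation: [0.991, -0.132, -0.001, -0.001]
force: [-0.3, -0.9, 0.1]
finger_gap: 0.526
t 12.77 q [-0.99  0.51  1.29  2.03 -0.57  1.04 -1.26] pos [ 0.502  -0.0449  0.1991] jawheading -105.15 z [-0.0017  0.0014 -1.    ] F [-0.3 -0.9  0.1] gap 0.526
time_s: 13.1
position: [0.5017, -0.0447, 0.24]
orientation: [0.992, -0.128, -0.001, -0.002]
force: [0.4, -0.7, 0.8]
finger_gap: 0.55
t 13.1 q [-1.06  0.46  1.36  1.99 -0.51  1.11 -1.3 ] pos [ 0.5017 -0.0447  0.24  ] jawheading -104.7 z [-0.0022  0.0038 -1.    ] F [ 0.4 -0.7  0.8] gap 0.55
```

```bash
python3 -m inch '[0,0,-2,0,0,0,0,0,-2,0,0,0,0,0,-0.1,0,0,-0.12,0,0,-0.1,0,0,-0.12,0,0,-0.1,0,0,-0.12,0,0,-0.1,0,0,-0.12,0,0,-0.1,0,0,-0.12,0,0,-0.1,0,0,-0.12,0,0,-0.1,0,0,-0.12,0,0,-0.1,0,0,-0.12,0,0,-0.1,0,0,-0.12,0,0,-0.1,0,0,-0.12,0,0,-0.1,0,0,-0.12,0,0,-0.1,0,0,-0.12,0,0,-0.1,0,0,-0.12]'; python3 -c "
from h import *
show()"; python3 -m inch '[0,0,-0.1,0,0,-0.12,0,0,-0.1,0,0,-0.12,0,0,-0.1,0,0,-0.12,0,0,-0.1,0,0,-0.12,0,0,-0.1,0,0,-0.12,0,0,-0.1,0,0,-0.12,0,0,-0.1,0,0,-0.12,0,0,-0.1,0,0,-0.12,0,0,-0.1,0,0,-0.12,0,0,-0.1,0,0,-0.12]'; python3 -c "
from h import *
show()"
```

```text
time_s: 14.35
position: [0.4983, -0.0408, 0.2861]
orientation: [0.775, 0.632, 0.002, -0.006]
force: [0.5, 0.4, -0.3]
finger_gap: 0.549
t 14.35 q [-0.9   0.17  0.99  1.93 -0.17  1.13 -0.04] pos [ 0.4983 -0.0408  0.2861] jawheading -11.58 z [-0.0041  0.0116 -0.9999] F [ 0.5  0.4 -0.3] gap 0.549
time_s: 15.18
position: [0.4948, -0.038, 0.29]
orientation: [0.258, 0.966, 0.008, -0.006]
force: [1.3, -0.9, 0.7]
finger_gap: 0.551
t 15.18 q [-0.75  0.13  0.8   1.92 -0.12  1.14  1.15] pos [ 0.4948 -0.038   0.29  ] jawheading 60.03 z [-0.0068  0.0179 -0.9998] F [ 1.3 -0.9  0.7] gap 0.551
```

```bash
python3 -m inch '[0,0,0,0,0,-0.12,0,0,0,0.013,-0.012,-0.12,-0.83,-0.5,0.5,0,0,0,0,0,0,0,0,0]'; python3 - <<'E'
from h import *
s,M=show()
f=arm.grab_frame("wrist");P=cloud(f);cv2.imwrite("pics/w5.png",f["pixels"])
m=(P[...,2]>.2)&(P[...,2]<.245)&(abs(P[...,0]-.5)<.1)&(abs(P[...,1]+.045)<.1)
Q=P[m];print(len(Q),cv2.minAreaRect((Q[:,:2]*1e3).astype(np.float32)))
E
```

```text
time_s: 15.52
position: [0.5003, -0.0441, 0.2827]
orientation: [0.132, 0.991, 0.002, -0.0]
force: [-0.4, -0.3, 0.2]
finger_gap: 0.548
t 15.52 q [-0.72  0.15  0.77  1.92 -0.12  1.12  1.41] pos [ 0.5003 -0.0441  0.2827] jawheading 74.85 z [-1.0e-04  4.4e-03 -1.0e+00] F [-0.4 -0.3  0.2] gap 0.548
3152 ((487.8907775878906, -40.78324890136719), (30.041349411010742, 125.21363830566406), 74.02993774414062)
```

View pics/w5.png

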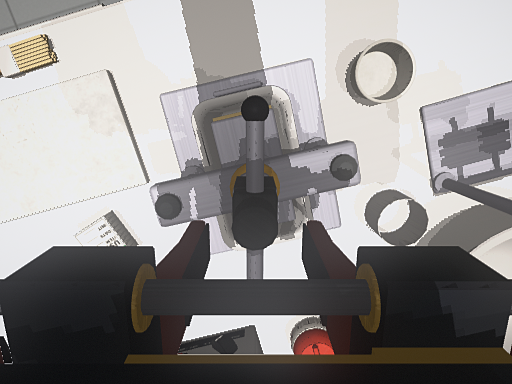

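The handle stands upright on the screw: ball at (256,108), grip at (255,215), bar vertical and centred between the fingers. I'll go down and regrip.

```bash
python3 -m inch '[-0.1,0,2,0,-0.004,0,0,0,2,0,0,0]'; python3 -m inch '[0,0,0,0,0,0]'; python3 -c "
from h import *
show()"
```

```text
time_s: 15.73
position: [0.5032, -0.0432, 0.2449]
orientation: [0.132, 0.991, 0.004, 0.005]
force: [-0.4, 0.6, -0.5]
finger_gap: 0.55
time_s: 15.82
position: [0.5011, -0.0426, 0.2422]
orientation: [0.132, 0.991, 0.003, 0.002]
force: [0.2, 1.0, 0.0]
finger_gap: 0.55
t 15.82 q [-0.69  0.2   0.76  1.98 -0.17  1.02  1.45] pos [ 0.5011 -0.0426  0.2422] jawheading 74.78 z [ 0.0054  0.0057 -1.    ] F [0.2 1.  0. ] gap 0.55
```

```bash
python3 -m inch '[-0.06,-0.2,0.5,0.0069,0.0037,0,0,0,2,0,0,0,0,0,1.4,0,0,0,0,0,0,0,0,0]'; python3 -m inch '[0,0,0,0,0,0,0,0,0,0,0,0,0,0,0,0,0,0]' 0.1 40; python3 -c "
from h import *
show()"
```

```text
time_s: 16.15
position: [0.5019, -0.044, 0.2039]
orientation: [0.132, 0.991, 0.0, 0.001]
force: [-0.6, 0.7, -0.2]
finger_gap: 0.549
time_s: 16.4
position: [0.5028, -0.0441, 0.206]
orientation: [0.133, 0.991, 0.0, 0.001]
force: [-0.9, -2.8, 1.3]
finger_gap: 0.36
t 16.4 q [-0.66  0.26  0.75  2.01 -0.21  0.95  1.5 ] pos [ 0.5028 -0.0441  0.206 ] jawheading 74.76 z [ 2.3e-03  3.0e-04 -1.0e+00] F [-0.9 -2.8  1.3] gap 0.36
```

```bash
python3 -m inch '[0,0,0,0,0,0,0,0,0.03,0,0,0.1,0,0,0.04,0,0,0.12,0,0,0.04,0,0,0.12,0,0,0.04,0,0,0.12,0,0,0.04,0,0,0.12,0,0,0.04,0,0,0.12,0,0,0.04,0,0,0.12]';  python3 -c "
from h import *
s,M=show();print(s['wrist_torque'])"
```

```text
time_s: 17.07
position: [0.5023, -0.0456, 0.2047]
orientation: [0.53, 0.848, 0.001, 0.002]
force: [0.9, -1.0, -5.9]
finger_gap: 0.337
t 17.07 q [-0.81  0.3   0.94  2.02 -0.3   0.95  0.74] pos [ 0.5023 -0.0456  0.2047] jawheading 26.02 z [ 5.4e-03 -3.0e-04 -1.0e+00] F [ 0.9 -1.  -5.9] gap 0.337
[-0.46668647 -0.19117688  0.08222752]
```

```bash
python3 -m inch '[0,0,0.1,0.0047,0.0027,0.12,0,0,0.06,0,0,0.12,0,0,0.06,0,0,0.12,0,0,0.06,0,0,0.12,0,0,0.06,0,0,0.12,0,0,0.06,0,0,0.12,0,0,0.06,0,0,0.12,0,0,0.06,0,0,0.12]';  python3 -c "
from h import *
s,M=show();print(s['wrist_torque'])"
```

```text
time_s: 17.73
position: [0.5016, -0.0458, 0.2021]
orientation: [0.871, 0.491, 0.001, -0.001]
force: [-0.8, -1.8, -4.5]
finger_gap: 0.338
t 17.73 q [-0.96  0.43  1.21  2.03 -0.49  1.   -0.06] pos [ 0.5016 -0.0458  0.2021] jawheading -31.25 z [ 0.0015  0.0027 -1.    ] F [-0.8 -1.8 -4.5] gap 0.338
[-0.5734866   0.25463543  0.07180628]
```

```bash
python3 -m inch '[0,0,0.06,0,0,0.12,0,0,0.06,0,0,0.12,0,0,0.05,0,0,0]'; python3 -m inch '[0,0,0,0,0,0,0,0,0,0,0,0,0,0,0,0,0,0]' 0.55; python3 -c "
from h import *
show()";  python3 -m inch '[0,0,-1.5,0,0,0,0,0,-2,0,0,0,0,0,-2,0,0,0,0,0,-2,0,0,0,0,0,0,0,0,-0.12,0,0,-0.1,0,0,-0.12,0,0,-0.1,0,0,-0.12,0,0,-0.1,0,0,-0.12,0,0,-0.1,0,0,-0.12,0,0,-0.1,0,0,-0.12,0,0,-0.1,0,0,-0.12,0,0,-0.1,0,0,-0.12,0,0,-0.1,0,0,-0.12,0,0,-0.1,0,0,-0.12]'; python3 -c "
from h import *
show()"
```

```text
time_s: 17.98
position: [0.5015, -0.0458, 0.2012]
orientation: [0.927, 0.376, 0.001, -0.001]
force: [-1.5, -0.2, 1.5]
finger_gap: 0.339
time_s: 18.23
position: [0.5026, -0.045, 0.202]
orientation: [0.925, 0.381, 0.002, -0.001]
force: [-0.2, -0.0, 0.3]
finger_gap: 0.527
t 18.23 q [-0.99  0.48  1.27  2.03 -0.55  1.03 -0.24] pos [ 0.5026 -0.045   0.202 ] jawheading -45.24 z [ 0.0034  0.0034 -1.    ] F [-0.2 -0.   0.3] gap 0.527
time_s: 19.4
position: [0.5054, -0.0441, 0.2951]
orientation: [0.524, 0.852, 0.011, 0.003]
force: [-0.0, 0.0, 0.3]
finger_gap: 0.548
t 19.4 q [-0.96  0.18  1.08  1.92 -0.19  1.13  0.66] pos [ 0.5054 -0.0441  0.2951] jawheading 26.83 z [ 0.0159  0.0153 -0.9998] F [-0.   0.   0.3] gap 0.548
```

```bash
python3 -m inch '[0,0,-0.05,0,0,-0.12,0,0,-0.05,0,0,-0.12,0,0,-0.05,0,0,-0.12,0,0,-0.05,0,0,-0.12,0,0,-0.05,0,0,-0.12,0,0,-0.05,0,0,-0.12,0,0,-0.05,0,0,-0.12,0,0,-0.05,0,0,-0.12,0,0,-0.05,0,0,-0.12,0,0,-0.05,0,0,-0.12,0,0,-0.05,0,0,-0.12,0,0,-0.05,0,0,-0.12,0,0,-0.05,0,0,-0.12,0,0,-0.05,0,0,-0.12,0,0,-0.05,0,0,-0.12,0,0,0,0,0,0]'; python3 -c "
from h import *
s,M=show(); d=np.array([.5018,-.0452,.285])-s['position'];print('shift cm',(M.T@d*100).round(2),'rot',(M.T@np.cross(M[:,2],[0,0,-1])).round(4))"
```

```text
time_s: 20.73
position: [0.5078, -0.0448, 0.3124]
orientation: [-0.379, 0.925, 0.007, 0.023]
force: [-0.7, -0.1, -0.5]
finger_gap: 0.548
t 20.73 q [-0.74  0.1   0.8   1.89 -0.12  1.14  2.45] pos [ 0.5078 -0.0448  0.3124] jawheading 134.59 z [ 0.0383  0.0298 -0.9988] F [-0.7 -0.1 -0.5] gap 0.548
shift cm [0.59 0.41 2.71] rot [-0.0057  0.0482 -0.    ]
```

```bash
cat > go.py <<'E'
from h import *
import sys
s,M=show(); d=np.array([.5018,-.0452,float(sys.argv[1])])-s['position'];print('shift cm',(M.T@d*100).round(2),'rot',(M.T@np.cross(M[:,2],[0,0,-1])).round(4))
E
python3 -m inch '[0,0,0,-0.0057,0.0482,0,0,0,0,0,0,0]'; python3 go.py .245
```

```text
time_s: 20.9
position: [0.5078, -0.0452, 0.3135]
orientation: [-0.377, 0.926, 0.0, 0.001]
force: [0.1, 0.8, -0.6]
finger_gap: 0.552
t 20.9 q [-0.74  0.13  0.8   1.87 -0.1   1.18  2.44] pos [ 0.5078 -0.0452  0.3135] jawheading 134.33 z [ 0.0015  0.0013 -1.    ] F [ 0.1  0.8 -0.6] gap 0.552
shift cm [0.44 0.42 6.85] rot [-0.0002  0.002  -0.    ]
```

```bash
python3 -m inch '[0.44,0.42,0.5,0,0.002,0,0,0,2,0,0,0,0,0,2,0,0,0,0,0,1.5,0,0,0,0,0,0,0,0,0]'; python3 go.py .205
```

```text
time_s: 21.32
position: [0.5009, -0.0458, 0.252]
orientation: [-0.373, 0.928, 0.0, 0.005]
force: [-1.1, -0.2, -0.0]
finger_gap: 0.553
t 21.32 q [-0.72  0.18  0.79  1.97 -0.16  1.04  2.48] pos [ 0.5009 -0.0458  0.252 ] jawheading 133.76 z [ 0.0081  0.004  -1.    ] F [-1.1 -0.2 -0. ] gap 0.553
shift cm [-0.06 -0.01  4.7 ] rot [-0.0027  0.0086 -0.    ]
```

```bash
python3 -m inch '[-0.06,0,1.5,-0.0027,0.0086,-0.006,0,0,2,0,0,0,0,0,1.6,0,0,0,0,0,0,0,0,0]'; python3 go.py .200; python3 -m inch '[0,0,0.05,0,0,0,0,0,0.05,0,0,0,0,0,0,0,0,0,0,0,0,0,0,0]' 0.1 40; python3 go.py .2
```

```text
time_s: 21.65
position: [0.5008, -0.0458, 0.2014]
orientation: [-0.373, 0.928, 0.0, 0.002]
force: [-0.5, -0.2, 0.5]
finger_gap: 0.552
t 21.65 q [-0.67  0.26  0.77  2.02 -0.23  0.94  2.55] pos [ 0.5008 -0.0458  0.2014] jawheading 133.75 z [ 0.0043  0.0027 -1.    ] F [-0.5 -0.2  0.5] gap 0.552
shift cm [-0.11 -0.03  0.14] rot [-0.001   0.0049 -0.    ]
time_s: 21.98
position: [0.5009, -0.0461, 0.2032]
orientation: [-0.371, 0.928, 0.001, 0.004]
force: [0.5, 0.6, -6.5]
finger_gap: 0.338
t 21.98 q [-0.68  0.26  0.77  2.02 -0.23  0.94  2.54] pos [ 0.5009 -0.0461  0.2032] jawheading 133.59 z [ 0.0069  0.0042 -1.    ] F [ 0.5  0.6 -6.5] gap 0.338
shift cm [-0.12  0.01  0.33] rot [-0.0017  0.0079 -0.    ]
```

```bash
python3 -m inch '[0,0,0.2,-0.0017,0.0079,0.05,0,0,0.1,0,0,0.12,0,0,0.06,0,0,0.12,0,0,0.06,0,0,0.12,0,0,0.06,0,0,0.12,0,0,0.06,0,0,0.12,0,0,0.06,0,0,0.12,0,0,0.06,0,0,0.12]';  python3 -c "
from h import *
s,M=show();print(s['wrist_torque'])"
```

```text
time_s: 22.65
position: [0.5005, -0.0451, 0.2007]
orientation: [0.081, 0.997, 0.003, 0.001]
force: [0.3, -0.7, -5.0]
finger_gap: 0.341
t 22.65 q [-0.83  0.32  0.99  2.03 -0.34  0.95  1.74] pos [ 0.5005 -0.0451  0.2007] jawheading 80.74 z [ 0.0024  0.005  -1.    ] F [ 0.3 -0.7 -5. ] gap 0.341
[-0.18357228 -0.06803136  0.14330229]
```

```bash
python3 -m inch '[0,0,0.06,0.0053,0.0016,0.12,0,0,0.06,0,0,0.12,0,0,0.06,0,0,0.12,0,0,0.06,0,0,0.12,0,0,0.06,0,0,0.12]';  python3 -c "
from h import *
s,M=show();print(s['wrist_torque'])";python3 -m inch '[0,0,0.03,0,0,0.06,0,0,0.03,0,0,0.06]';python3 -c "
from h import *
s,M=show();print(s['wrist_torque'])";python3 -m inch '[0,0,0.03,0,0,0.06]';python3 -c "
from h import *
s,M=show();print(s['wrist_torque'])"
```

```text
time_s: 23.07
position: [0.5008, -0.0443, 0.1992]
orientation: [0.383, 0.924, 0.001, 0.001]
force: [-0.1, -1.9, -6.5]
finger_gap: 0.336
t 23.07 q [-0.94  0.4   1.16  2.04 -0.45  0.98  1.23] pos [ 0.5008 -0.0443  0.1992] jawheading 44.95 z [ 0.0023  0.0013 -1.    ] F [-0.1 -1.9 -6.5] gap 0.336
[-0.32707019 -0.13004196  0.1239858 ]
time_s: 23.23
position: [0.5009, -0.0442, 0.1989]
orientation: [0.442, 0.897, 0.001, 0.001]
force: [0.7, -1.0, -6.7]
finger_gap: 0.338
t 23.23 q [-0.96  0.43  1.19  2.04 -0.48  0.99  1.13] pos [ 0.5009 -0.0442  0.1989] jawheading 37.58 z [ 3.e-03  5.e-04 -1.e+00] F [ 0.7 -1.  -6.7] gap 0.338
[-0.35190504 -0.15515554  0.10654605]
time_s: 23.32
position: [0.5009, -0.0442, 0.1987]
orientation: [0.47, 0.883, 0.001, 0.001]
force: [1.6, -1.1, -5.7]
finger_gap: 0.345
t 23.32 q [-0.97  0.44  1.21  2.04 -0.49  1.    1.08] pos [ 0.5009 -0.0442  0.1987] jawheading 33.99 z [ 3.3e-03  2.0e-04 -1.0e+00] F [ 1.6 -1.1 -5.7] gap 0.345
[-0.390443   -0.18623794  0.14056173]
```

Still turning at friction torque (about 0.1). I'll go on slowly until the stop shows.

```bash
for i in 1 2 3 4 5; do python3 -m inch '[0,0,0.04,0,0,0.06]' >/dev/null;python3 -c "
from h import *
s,M=show();print(s['wrist_torque'].round(2))" | grep -oE "pos.*F|\[.*\]$"; done
```

```text
pos [ 0.501  -0.0441  0.1985] jawheading 30.41 z [ 3.7e-03  1.0e-04 -1.0e+00] F
[-0.38  0.07  0.07]
pos [ 0.501  -0.0441  0.1984] jawheading 26.83 z [ 0.0039  0.     -1.    ] F
[-0.41  0.04  0.09]
pos [ 0.5011 -0.044   0.1982] jawheading 23.26 z [ 0.0041  0.     -1.    ] F
[-0.4   0.02  0.09]
pos [ 0.5012 -0.0439  0.1981] jawheading 19.68 z [ 0.0045  0.     -1.    ] F
[-0.35  0.02  0.06]
pos [ 0.5012 -0.0439  0.1979] jawheading 16.12 z [ 0.0047 -0.     -1.    ] F
[-0.34  0.22  0.31]
```

```bash
for i in 1 2 3; do python3 -m inch '[0,0,0.03,0,0,0.05]' >/dev/null;python3 -c "
from h import *
s,M=show();print(s['wrist_torque'].round(2))" | grep -oE "q.*F|\[.*\]$"; done
```

```text
q [-1.    0.51  1.3   2.04 -0.58  1.03  0.81] pos [ 0.5013 -0.0439  0.198 ] jawheading 13.18 z [ 4.8e-03 -3.0e-04 -1.0e+00] F
[-0.38  0.24  0.68]
q [-1.01  0.52  1.31  2.04 -0.59  1.04  0.78] pos [ 0.5014 -0.0438  0.198 ] jawheading 10.33 z [ 4.6e-03 -7.0e-04 -1.0e+00] F
[-0.5   0.19  1.02]
q [-1.01  0.53  1.33  2.04 -0.61  1.04  0.74] pos [ 0.5014 -0.0438  0.198 ] jawheading 7.53 z [ 0.0043 -0.0016 -1.    ] F
[-0.53  0.25  1.32]
```

Clear stop: z is constant and the torque has climbed to 1.3 N m. I'll relax, release and retreat.

```bash
python3 -m inch '[0,0,0.1,0,0,-0.06,0,0,0.1,0,0,0]'; python3 -c "
from h import *
s,M=show();print(s['wrist_torque'].round(2))"; python3 -m inch '[0,0,0,0,0,0,0,0,0,0,0,0,0,0,0,0,0,0]' 0.6; python3 -m inch '[0,0,-1,0,0,0,0,0,-2,0,0,0,0,0,-3,0,0,0,0,0,-3,0,0,0,0,0,-3,0,0,0,0,0,0,0,0,0]'; python3 - <<'E'
from h import *
show()
for n in("scene","wrist"):
    f=arm.grab_frame(n);P=cloud(f).reshape(-1,3);px=f["pixels"]
    cv2.imwrite(f"pics/{n}6.png",px)
    Q=P[(abs(P[:,0]-.5)<.11)&(abs(P[:,1]+.045)<.11)&(P[:,2]>.195)&(P[:,2]<.275)]
    print(n,len(Q),cv2.minAreaRect((Q[:,:2]*1e3).astype(np.float32)),np.percentile(Q[:,2],[50,90,97,99]))
    if n=="scene": a=cv2.resize(px[130:330,130:390],(780,600),interpolation=cv2.INTER_CUBIC);cv2.imwrite("pics/s6.png",a)
E
```

```text
time_s: 24.15
position: [0.5016, -0.0441, 0.1978]
orientation: [0.635, 0.772, 0.0, 0.002]
force: [-4.2, 0.6, 9.4]
finger_gap: 0.338
t 24.15 q [-1.01  0.52  1.31  2.04 -0.59  1.04  0.79] pos [ 0.5016 -0.0441  0.1978] jawheading 11.12 z [ 0.0031 -0.0023 -1.    ] F [-4.2  0.6  9.4] gap 0.338
[-0.1   1.11  0.25]
time_s: 24.4
position: [0.5029, -0.0437, 0.1996]
orientation: [0.635, 0.773, 0.002, 0.003]
force: [1.4, 0.3, -0.1]
finger_gap: 0.523
time_s: 24.9
position: [0.5019, -0.0454, 0.3266]
orientation: [0.637, 0.771, -0.001, 0.003]
force: [1.4, 0.3, 0.7]
finger_gap: 0.603
t 24.9 q [-1.19  0.3   1.44  1.87 -0.31  1.24  0.53] pos [ 0.5019 -0.0454  0.3266] jawheading 10.89 z [ 0.0033 -0.0044 -1.    ] F [1.4 0.3 0.7] gap 0.603
scene 948 ((499.627197265625, -45.91277313232422), (30.268579483032227, 151.6840362548828), 18.51988410949707) [0.22117985 0.25145665 0.25396054 0.25435864]
wrist 3714 ((501.0937194824219, -44.02558135986328), (29.730894088745117, 151.9720001220703), 11.349400520324707) [0.22236729 0.25359134 0.25425503 0.25464684]
```

View pics/s6.png

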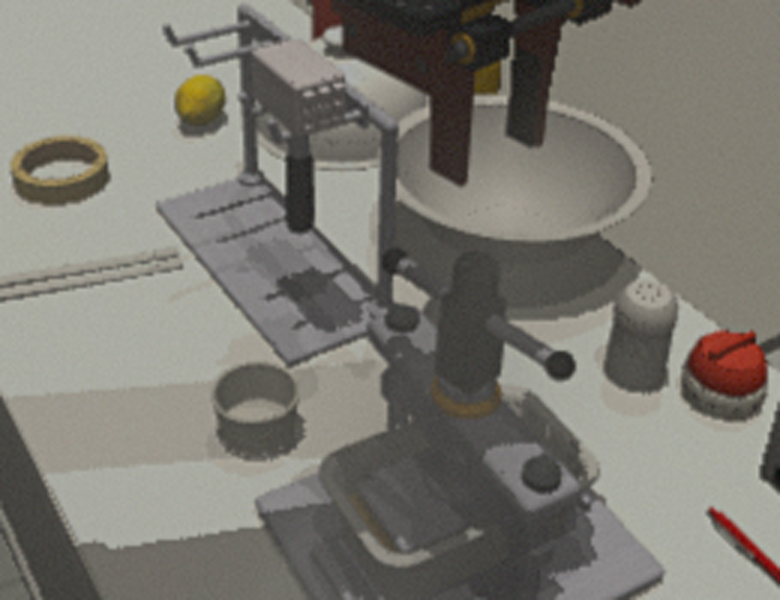

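View pics/wrist6.png

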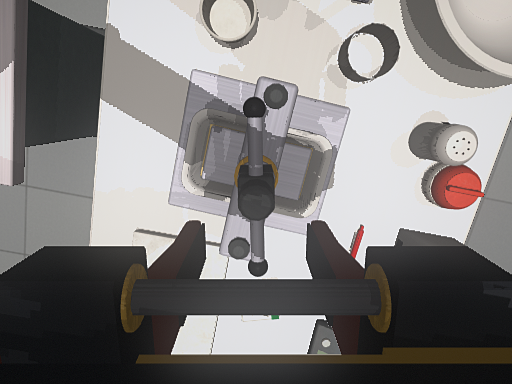

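```bash
python3 -c "
from station import arm
print(arm.finish_job())"
```

```text
the job is handed in; nothing more can be done
None
```

The handle is on the press's screw and wound down to the stop. I handed the job in at about 25 s of the 72 s allowed; it returned no verdict.

**What I did:** I lifted the T-handle off the left bracket and lowered its socket over the square end onto the shoulder. Then I wound it clockwise about 415° in three grasps. At the end the plate stopped going down and the torque rose from about 0.1 to 1.3 N m. I backed the gripper off slightly, let go and rose clear.

**Last checks that agree:**
- **Seated:** the top of the handle is at z ≈ 0.2545 m, so its socket rim is at about 0.1645 m. That matches the shoulder height expected with the screw at its stop, about 0.164 m.
- **Upright and clear:** the last images show the handle standing straight and centred at (0.501, -0.044), and the gripper well clear of it.
- **Other things:** the mallet is still hanging, and the cup, shaker and ring mould look undisturbed.

**Small disagreements:**
- **Turn angle:** I turned the gripper about 7.26 rad, somewhat more than the roughly 6.95 rad I had worked out from the starting angle. I put most of that down to play in the socket.
- **Handle heading:** the scene and wrist cameras gave headings about 7° apart (18.5° and 11.3°). I took the wrist value, which is the closer view and matches the gripper's own reading.
- **Joint 3:** it ended at 1.44, close to its 1.46 limit, but did not pass it in any reading.

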